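# Wind the warmer's outer timer knob to its spring stop, then start

### The job

Set the warmer on the bakery bench: turn only the outer, wider knob clockwise until you feel it come up against the spring stop inside, and leave it resting lightly against that stop, not forced; the small inner knob on top must stay as it is set. Let go, then press the start button fully down and release it. Press start only once the outer knob is against its stop, and leave the things standing around where they are.

Things in the scene. Friction and masses are not known exactly. Their poses are not given: they have to be found in the camera images.
- warmer: fixed white-enamelled warmer 260 x 350 x 85 mm (x, y, z); pan (dia 116, rim 49 mm above the case top) on its +y half, black control strip on its -y half. Origin: centre of the underside, z up. In its frame the axis of the concentric knobs is at x +35, y -95 mm and the start button at x -80, y -95 mm, both on the flat top at z 85 mm. Inside it, unseen, is the outer knob's spring stop.
- outer_grip (a point): centre of the outer knob, on the knobs' common vertical axis, 14 mm above the case top. Grey round ribbed knob, dia 56 mm, from 1 to 27 mm above the case top, white index line on top along its x axis. A steady drag of about 0.15 N m (0.2 at 0.2 rad/s) resists turning and holds it when let go. The stop's angle is set anew each time, unseen: first touch 0.7 to 2.4 rad clockwise (from above) of the start.
- inner_tip (a point): index end of the inner knob: dark steel, round, dia 25 mm, same axis, standing 27 to 47 mm above the case top out of the outer knob. The point is on its top edge, 12.5 mm from the axis, x axis outward along its white index line. It turns very easily (0.02 N m) and must stay: the index end may not shift by over 2.5 mm (0.2 rad).
- start_top (a point): centre of the top face of the start button, a round grey button of dia 26 mm in a grey housing, pressed straight down, 115 mm from the knobs' axis; 6 mm of travel, about 5 N fully down, springs back.
- start (a joint): travel of the start button in m: 0 up, 0.006 fully down
- jar: bystander: closed glass jar, dia 68, 100 mm tall, standing loose on the bench; origin at the centre of its underside
- beaker: bystander: open steel beaker, dia 90, 90 mm tall, standing loose on the bench; origin at the centre of its underside
- scraper: bystander: steel dough scraper 110 x 140 mm, 3 mm blade and 16 mm wooden handle, lying loose on the bench; origin under its centre
- outer: the outer knob; origin on its axis at the case top, z up. From first touch its spring stop adds 2.5 N m per rad of turning; the knob's peg, 24 mm off the axis, bears on it with about 100 N per rad. Forced: over 22 N (0.21 rad or 0.53 N m on the stop). Let go, the knob springs back a little until the drag holds it, at most 6 N on the stop; 3 N or more (0.03 rad) counts as resting on it.

How it is judged:
By the outcome, as a careful person would: the job done as asked, in the order asked, and still so for the second after the job is handed in, with the robot touching nothing.
It also fails if it takes over 69 s, if anything falls off the work surface, if the arm or the gripper's body presses on something with over 40 N, if the wrist force passes 120 N, or if a joint passes its speed limit or range.

### The arm

A 6-joint arm with a two-finger parallel gripper is mounted at the origin on the work surface. World frame = base frame: x ahead of the robot, y to its left, z up, the work surface at z = 0. Lengths are in m, angles in rad, forces in N, time in s.
With the tool pointing down it reaches from about 0.25 to 0.725 m from the base axis. Payload 4 kg.
Tool frame: the origin (TCP) lies at the very end of the fingers, on their centre line; the grasp point (between the pads) lies 19 mm behind it; z points along the fingers, y is the direction in which the jaws open and shut (so a half turn about z gives the same grasp; the last joint's range is limited). The gripper opens to 85 mm and grips with 20 to 120 N. Pads are 22 mm wide; open, the fingers measure 114 mm over their backs; the gripper's body (76 mm by 85 mm) begins 54 mm behind the grasp point. The pads swing forward as they close: fully open they stand 13 mm farther back than shut.
Start: joints at [1.223, 0.241, 0.005, 1.335, 0, 1.571], TCP at [0.17, 0.47, 0.231] pointing down, gripper open.
Joint ranges: [-2.72, 2.72], [-1.05, 1.87], [-1.09, 1.28], [-1.99, 2.15], [-1.42, 1.44], [-3.14, 3.14]. Speed limits (rad/s): [2.79, 2.79, 3.14, 3.14, 3.14, 3.14].

### API

Orientations are given as a unit quaternion [x, y, z, w].
In Python, from workcell import bot gives the robot as it stands.
- The arm moves only by the shell command python3 -m crank 'ROWS'. ROWS is JSON, a list that holds one entry, the list of rows, each a list of 5 numbers: the shift along the tool's x, y, z in mm, then the turn about the tool's z in degrees, then the closure in counts, from 0 (fully open) to 255 (shut). In form: [[[tx, ty, tz, turn, grip], ...]]. A call has 1 to 12 rows; each row shifts and turns the pose as measured when the row begins, along the tool's axes as they then stand; what a row does not reach is not made up. A row lasts 1/8 s, in which the tool goes at most 62.5 mm and 10.7 degrees, less where a joint would pass 70% of its speed; a pose out of reach is approached as far as the arm can. A call is refused whole if a number of a shift passes 62.5 or a number of a turn 10.7, either way. A call with a gripper value outside its range is refused whole. The fingers move at their own pace and stop on an object; the grip force is fixed at half the most. Time passes only in rows, so rows that do not move let the fingers close. It gives the time, the measured TCP pose, the force and the opening at its end, in the units of the state.
- bot.get_obs(): the state, without advancing time (a new reading comes with each control period).
- bot.camera(name): name is "scene" or "top" or "wrist"; returns a dict with "img" (384x512x3 uint8, blue, green, red), "depth" (384x512 float32, m along the optical axis (not along the pixel's ray), 0 where there is no reading), "fx", "fy", "cx", "cy" (pixels), "R" (3x3) and "t" (3): a world point X has camera coordinates R X + t; the wrist camera has in their place "T_tool_cam" (4x4, takes a point from camera to tool coordinates, whose origin is the TCP and whose axes are the flange's). Camera axes: x right, y down, z forward; pixel columns grow to the right and rows downward; lengths in m; the calibration is good to about 2 mm. A picture is of the moment at which its call begins: read the wrist's pose just before it.
- bot.job_done(): hands the job in, once; it reports no verdict.
The state is a dict: "clock": time; "joint_pos": joint angles; "joint_vel": joint speeds; "tau": joint torques, N m; "eef_pos": TCP position; "tool_rot": TCP orientation; "ft_force": force on the tool from outside, world axes, zero at the start; "ft_torque": the same for the moment, N m; "grip_width": finger opening in m.
Only numpy, scipy, OpenCV 4.12 (cv2) and the standard library are available. Lean on these libraries where they do the work, as an engineer would, in place of code of your own. Each camera call takes 0.05 s, during which the arm holds its last target.

## Working session

There is one attempt and no reset: what is moved stays moved. The work goes in short steps, Python scripts to look and compute and a shell command to move; the robot and the scene stay as the last step left them, time stands still between calls to the robot, and variables do not carry over. Pictures are saved under pics/ and viewed, and the job is handed in when it is done.

```bash
ls; mkdir -p pics
python3 - <<'E'
from workcell import bot
import cv2
o=bot.get_obs(); print({k:o[k] for k in o})
for n in ["scene","top","wrist"]:
    c=bot.camera(n); cv2.imwrite(f"pics/{n}0.png",c["img"]); print(n,c["fx"],c["cx"],c["cy"],c.get("R"),c.get("t"),c.get("T_tool_cam"))
E
```

```text
pics
{'clock': 0.0, 'joint_pos': array([ 1.22297761e+00,  2.41403182e-01,  3.74124583e-03,  1.33516432e+00,
       -1.41967615e-05,  1.57081894e+00]), 'joint_vel': array([-0.00116877, -0.00066285, -0.0005215 ,  0.00057493, -0.00057715,
       -0.00033837]), 'tau': array([-6.54594824e-04, -3.72317863e+01,  2.52406794e+01,  1.70435017e-02,
        2.70513323e-05, -3.89685244e-07]), 'eef_pos': array([0.17022026, 0.46948469, 0.23042431]), 'tool_rot': array([ 1.73045088e-01,  9.84913381e-01, -1.00088252e-03, -1.68620399e-04]), 'ft_force': array([ 0.97538285,  0.1015816 , -0.07253759]), 'ft_torque': array([-0.03156689, -0.03160128, -0.02025952]), 'grip_width': 0.08530879556763035}
scene 415.0754524231976 261.5055337933053 186.56334343400542 [[ 0.80010247  0.59953648  0.01980012]
 [ 0.43893436 -0.562637   -0.70055424]
 [-0.40886754  0.56920613 -0.71332441]] [-0.45815299 -0.16525984  1.42896669] None
top 453.81968192210644 256.3908744130984 189.31510551447153 [[-0.00815428 -0.99993772  0.00762048]
 [-0.98728892  0.00684101 -0.15878848]
 [ 0.15872646 -0.00881842 -0.98728322]] [0.00755712 0.57904872 1.4693455 ] None
wrist 313.7801794807293 251.83162028578502 191.06433463932922 None None [[-1.21071859e-03 -9.56272308e-01 -2.92475310e-01  7.53280577e-02]
 [ 9.99998090e-01 -1.60655384e-03  1.11321077e-03 -3.52604657e-04]
 [-1.53440997e-03 -2.92473404e-01  9.56272426e-01 -1.43177984e-01]
 [ 0.00000000e+00  0.00000000e+00  0.00000000e+00  1.00000000e+00]]
```

View pics/scene0.png

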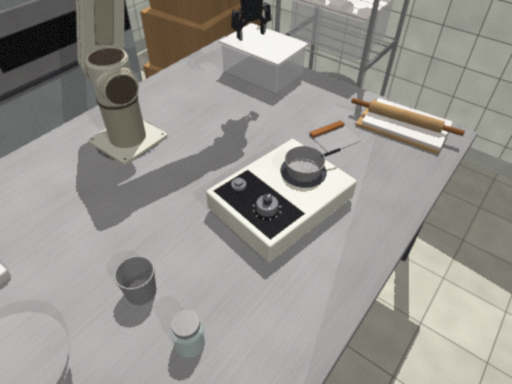

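View pics/top0.png

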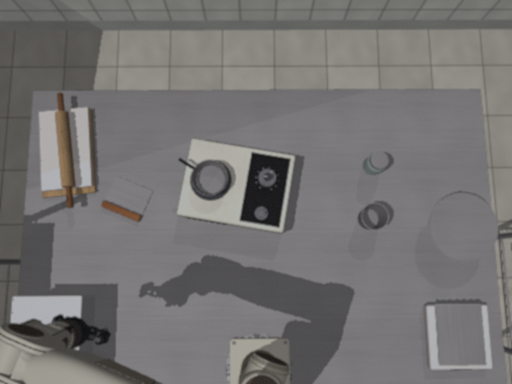

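View pics/wrist0.png

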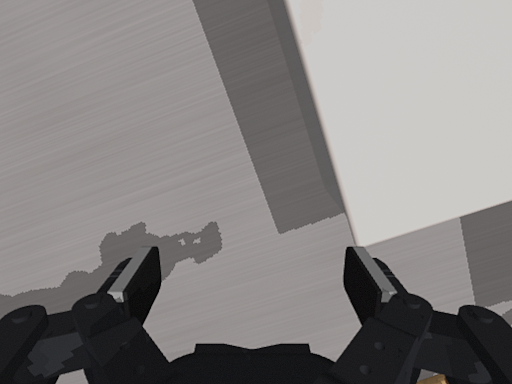

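The pictures show the warmer at about (237,185) in the top view, with the knobs near (267,178) and the start button near (261,213). The jar and beaker stand well to the right, and the scraper is at the left. Next I'll localise the case, knob and button.

```bash
cat > h.py <<'E'
import numpy as np,cv2
from workcell import bot
def ray(c,uv,z,Rt=None):
    uv=np.atleast_2d(np.float64(uv))
    d=np.c_[(uv[:,0]-c["cx"])/c["fx"],(uv[:,1]-c["cy"])/c["fy"],np.ones(len(uv))]
    if "R" in c and c["R"] is not None: R=np.array(c["R"]);t=np.array(c["t"])
    else: R,t=Rt
    o=-R.T@t; w=d@R
    return o+w*((z-o[2])/w[:,2])[:,None]
def wristRt(c,o):
    from scipy.spatial.transform import Rotation as Ro
    T=np.eye(4);T[:3,:3]=Ro.from_quat(o["tool_rot"]).as_matrix();T[:3,3]=o["eef_pos"]
    M=np.linalg.inv(T@np.array(c["T_tool_cam"]));return M[:3,:3],M[:3,3]
E
python3 - <<'E'
from h import *
for n,roi in [("top",(170,130,310,240)),("scene",(195,130,365,260))]:
    c=bot.camera(n);im=c["img"];x0,y0,x1,y1=roi
    cv2.imwrite(f"pics/{n}_crop.png",cv2.resize(im[y0:y1,x0:x1],None,fx=4.5,fy=4.5,interpolation=cv2.INTER_CUBIC))
    g=im[y0:y1,x0:x1].max(2)
    m=(g<45).astype(np.uint8)  # strip
    cs,_=cv2.findContours(m,cv2.RETR_EXTERNAL,cv2.CHAIN_APPROX_NONE)
    for k in sorted(cs,key=cv2.contourArea)[-2:]:
        r=cv2.boxPoints(cv2.minAreaRect(k))+[x0,y0]
        print(n,cv2.contourArea(k),cv2.minAreaRect(k)); print(ray(c,r,.085).round(4).tolist())
    b,gg,rr=[im[y0:y1,x0:x1,i].astype(int) for i in range(3)]
    m=((rr-b>6)&(g>150)).astype(np.uint8)
    m=cv2.morphologyEx(m,cv2.MORPH_OPEN,np.ones((3,3)))
    cs,_=cv2.findContours(m,cv2.RETR_EXTERNAL,cv2.CHAIN_APPROX_NONE)
    k=max(cs,key=cv2.contourArea); r=cv2.boxPoints(cv2.minAreaRect(cv2.convexHull(k)))+[x0,y0]
    p=ray(c,r,.085); print(n,"white",r.tolist(),p.round(4).tolist(),p.mean(0), [np.linalg.norm(p[i]-p[i-1]) for i in range(4)])
E
```

```text
top 7.0 ((56.22000503540039, 58.040000915527344), (2.0, 11.400001525878906), 36.869895935058594)
[[0.5648, 0.1153, 0.085], [0.5947, 0.0931, 0.085], [0.5907, 0.0879, 0.085], [0.5608, 0.1101, 0.085]]
top 2350.0 ((94.78866577148438, 59.14948272705078), (37.14387512207031, 66.5435791015625), 9.727579116821289)
[[0.4771, 0.0543, 0.085], [0.6934, 0.0167, 0.085], [0.6715, -0.1036, 0.085], [0.456, -0.0633, 0.085]]
top white [[178.83784294128418, 213.9729766845703], [191.40540885925293, 138.56756687164307], [254.32432556152344, 149.05404663085938], [241.7567596435547, 224.45945739746094]] [[0.4942, 0.254, 0.085], [0.7444, 0.2172, 0.085], [0.7075, 0.0093, 0.085], [0.4588, 0.0515, 0.085]] [0.60122257 0.13297036 0.085     ] [np.float64(0.20554747064421355), np.float64(0.2529558181455846), np.float64(0.2111835700319493), np.float64(0.25218923954325556)]
scene 0.0 ((140.5, 20.50000762939453), (0.4472135603427887, 3.130495071411133), 63.43495178222656)
[[0.6327, 0.288, 0.085], [0.6362, 0.2991, 0.085], [0.6377, 0.2979, 0.085], [0.6341, 0.2867, 0.085]]
scene 2299.0 ((63.78294372558594, 72.16876220703125), (79.56995391845703, 39.03252029418945), 40.502845764160156)
[[0.4604, -0.0629, 0.085], [0.4389, 0.0751, 0.085], [0.6915, 0.0153, 0.085], [0.6947, -0.1046, 0.085]]
scene white [[204.9199924468994, 190.56001663208008], [307.0, 114.00000381469727], [357.75999450683594, 181.68000411987305], [255.67999267578125, 258.2400207519531]] [[0.4351, -0.0797, 0.085], [0.464, 0.3992, 0.085], [0.7534, 0.2129, 0.085], [0.6819, -0.1719, 0.085]] [0.58360882 0.09012998 0.085     ] [np.float64(0.2634733212661215), np.float64(0.47978016005067614), np.float64(0.34422729779248795), np.float64(0.39140131813400286)]
```

View pics/top_crop.png

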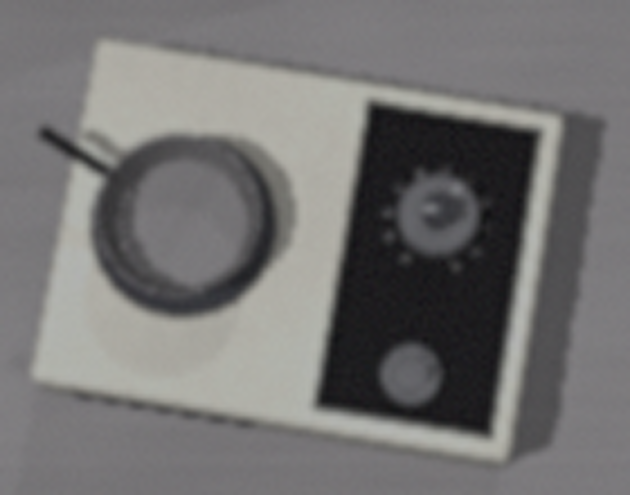

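View pics/scene_crop.png

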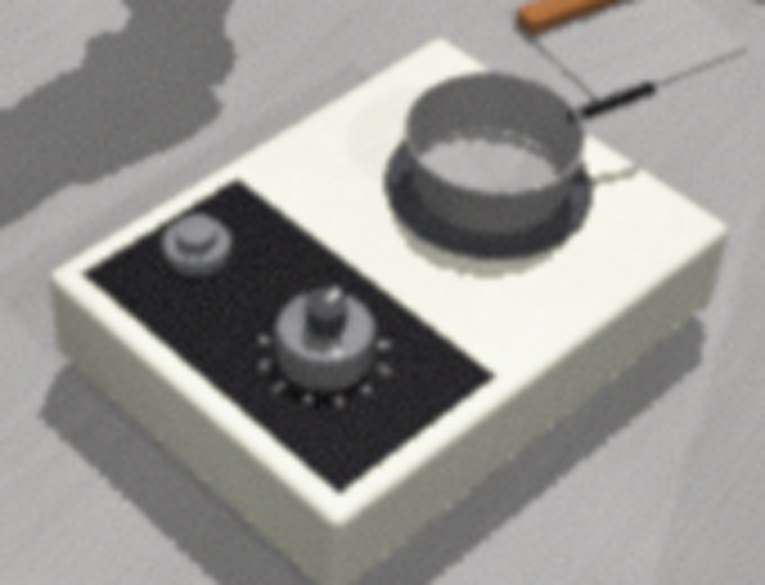

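Run:
```python
from h import *
from scipy.spatial.transform import Rotation as Ro
c=bot.camera("top")
print("knob",ray(c,(267.3,177.8),.112),"btn",ray(c,(261.5,213.1),.100))
o=bot.get_obs();print(o["clock"],o["eef_pos"],Ro.from_quat(o["tool_rot"]).as_matrix().round(3))
k=ray(c,(267.3,177.8),.112)[0]
R=Ro.from_quat(o["tool_rot"]).as_matrix()
print("shift tool mm",(R.T@(k-o["eef_pos"])*1000).round(1))
```

```text
knob [[ 0.60567104 -0.03151053  0.112     ]] btn [[ 0.49341459 -0.0120184   0.1       ]]
0.3 [0.17034163 0.46986665 0.23099908] [[-0.94   0.341 -0.   ]
 [ 0.341  0.94  -0.001]
 [ 0.    -0.001 -1.   ]]
shift tool mm [-580.2 -322.9  119.2]
```

```bash
python3 -m crank '[[[-48,-27,0,0,0],[-48,-27,0,0,0],[-48,-27,0,0,0],[-48,-27,0,0,0],[-48,-27,0,0,0],[-48,-27,0,0,0]]]'; python3 -c "
from h import *
o=bot.get_obs();print(o['joint_pos'].round(3),o['eef_pos'])"
```

```text
clock: 1.05
eef_pos: [0.3909, 0.2167, 0.2308]
tool_rot: [0.168, 0.986, 0.001, 0.001]
ft_force: [1.2, 0.7, -0.7]
grip_width: 0.0854
[ 0.506  0.134 -0.129  1.306  0.     0.843] [0.3908826  0.21666531 0.2307917 ]
```

```bash
python3 -m crank '[[[-48,-27,0,0,0],[-48,-27,0,0,0],[-48,-27,0,0,0],[-48,-27,0,0,0],[-48,-27,0,0,0],[-47,-25,0,0,0],[0,0,0,-10,0],[0,0,0,-10,0],[0,0,0,0,0]]]'
python3 - <<'E'
from h import *
o=bot.get_obs();print(o['joint_pos'].round(3),o['eef_pos'])
c=bot.camera("wrist");cv2.imwrite("pics/w1.png",c["img"])
E
```

```text
clock: 2.17
eef_pos: [0.6172, -0.0437, 0.2281]
tool_rot: [-0.006, 1.0, 0.002, 0.001]
ft_force: [-0.1, 0.4, -0.5]
grip_width: 0.0853
[-0.072  0.483  0.349  1.435  0.003 -0.085] [ 0.61717284 -0.0437133   0.22809224]
```

View pics/w1.png

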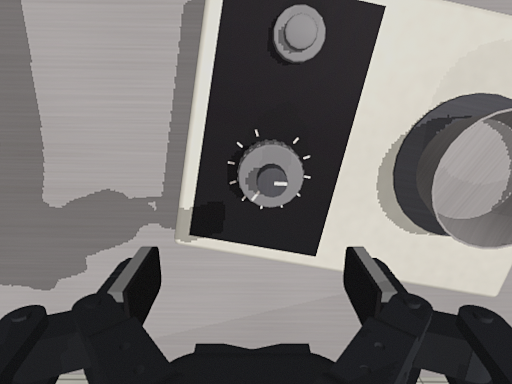

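Run:
```python
from h import *
o=bot.get_obs();c=bot.camera("wrist");im=c["img"]
cv2.imwrite("pics/w1c.png",cv2.resize(im[120:230,215:335],None,fx=5,fy=5,interpolation=cv2.INTER_CUBIC))
cv2.imwrite("pics/w1b.png",cv2.resize(im[0:80,255:345],None,fx=5,fy=5,interpolation=cv2.INTER_CUBIC))
Rt=wristRt(c,o)
def proj(X):
    p=(Rt[0]@np.array(X).T).T+Rt[1]; return np.c_[p[:,0]/p[:,2]*c["fx"]+c["cx"],p[:,1]/p[:,2]*c["fy"]+c["cy"]]
d=c["depth"]
# depth points -> world
v,u=np.mgrid[0:384,0:512]; P=np.stack([(u-c["cx"])/c["fx"]*d,(v-c["cy"])/c["fy"]*d,d],-1)
W=(P-Rt[1])@Rt[0]
for z in (.085,.112,.132):
    m=(abs(W[...,2]-z)<.003)&(d>0)&(abs(W[...,0]-.61)<.06)&(abs(W[...,1]+.035)<.06)
    q=W[m]; print(z,m.sum(),q.mean(0).round(4))
    if z>.1:
        cs,_=cv2.findContours(m.astype(np.uint8),0,cv2.CHAIN_APPROX_NONE);k=max(cs,key=cv2.contourArea)
        hp=ray(c,k[:,0].astype(float),z,Rt)[:,:2]; A=np.c_[2*hp,np.ones(len(hp))];s=np.linalg.lstsq(A,(hp**2).sum(1),rcond=None)[0];print("circ",s[:2],np.sqrt(s[2]+s[0]**2+s[1]**2))
m=(W[...,2]>.088)&(d>0)&(np.hypot(W[...,0]-.493,W[...,1]+.012)<.04);q=W[m]
print("btn",q.mean(0),np.unique((q[:,2]*1000).round(),return_counts=True))
m2=m&(W[...,2]>q[:,2].max()-.004);cs,_=cv2.findContours(m2.astype(np.uint8),0,1);k=max(cs,key=cv2.contourArea)
print(cv2.minEnclosingCircle(ray(c,k[:,0].astype(float),.1,Rt)[:,:2].astype(np.float32)))
```

```text
0.085 12652 [ 0.6048 -0.0374  0.0861]
0.112 2372 [ 0.6057 -0.0281  0.1125]
circ [ 0.6079604  -0.02773926] 0.027318121535680907
0.132 722 [ 0.6078 -0.0278  0.1321]
circ [ 0.6079651  -0.02779282] 0.011888486692240761
btn [ 0.4961674  -0.00850974  0.10114041] (array([ 88.,  89.,  90.,  91.,  92.,  93.,  94.,  95.,  96.,  97.,  98.,
        99., 100., 101., 102., 103., 104., 105., 106., 107., 108., 109.,
       110.]), array([ 67,  11,   7,   9,   9,   6,   7,  22,  98, 414, 634, 181,  16,
         6,   5,   7,  15,  27, 101, 314, 383, 119,   5]))
((0.4944290518760681, -0.0064825271256268024), 0.013043113052845001)
```

View pics/w1c.png

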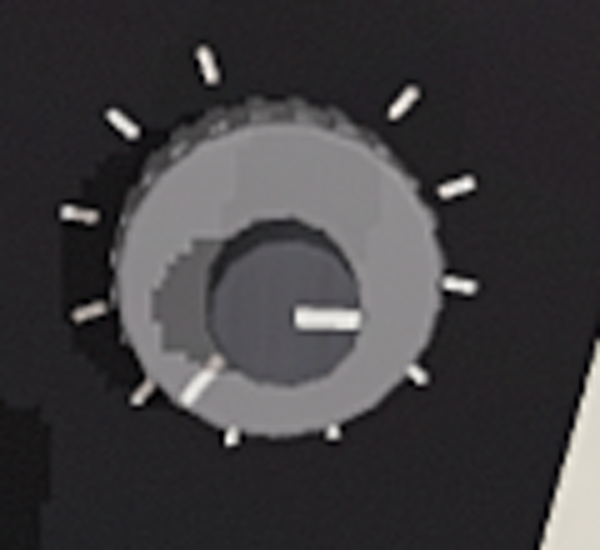

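View pics/w1b.png

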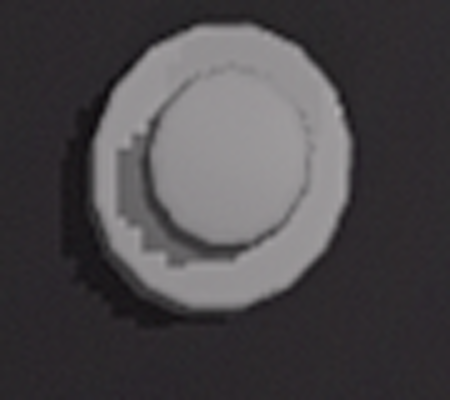

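```bash
cat >> h.py <<'E'
def circ(c,Rt,z,c0,pic=None):
    d=c["depth"];v,u=np.mgrid[0:384,0:512]; P=np.stack([(u-c["cx"])/c["fx"]*d,(v-c["cy"])/c["fy"]*d,d],-1)
    W=(P-Rt[1])@Rt[0]
    m=(abs(W[...,2]-z)<.004)&(d>0)&(np.hypot(W[...,0]-c0[0],W[...,1]-c0[1])<.04)
    cs,_=cv2.findContours(m.astype(np.uint8),0,cv2.CHAIN_APPROX_NONE);k=max(cs,key=cv2.contourArea)
    hp=ray(c,k[:,0].astype(float),z,Rt)[:,:2]; A=np.c_[2*hp,np.ones(len(hp))];s=np.linalg.lstsq(A,(hp**2).sum(1),rcond=None)[0]
    return s[:2],np.sqrt(s[2]+s[0]**2+s[1]**2)
def look(name):
    o=bot.get_obs();c=bot.camera("wrist");cv2.imwrite(f"pics/{name}.png",c["img"]);Rt=wristRt(c,o)
    print(o["clock"],o["joint_pos"].round(3),o["eef_pos"].round(4),o["ft_force"].round(1))
    for z,c0 in((.112,(.608,-.028)),(.132,(.608,-.028)),(.0976,(.494,-.007)),(.1076,(.494,-.007))):
        try: print(z,circ(c,Rt,z,c0))
        except Exception as e: print(z,e)
    return o,c,Rt
E
python3 -m crank '[[[9,16,10,-10,0],[0,0,5,-10,0],[0,0,0,-10,0],[0,0,0,-10,0],[0,0,0,-10,0],[0,0,0,-10,0],[0,0,0,-10,0],[0,0,0,-10,0],[0,0,0,-10,0],[0,0,0,0,0]]]'
python3 - <<'E'
from h import *
look("w2")
E
```

```text
clock: 3.52
eef_pos: [0.6061, -0.0222, 0.2159]
tool_rot: [0.724, -0.69, 0.001, -0.003]
ft_force: [-0.1, 0.4, -0.4]
grip_width: 0.0854
3.525 [-0.039  0.458  0.277  1.385  0.004 -1.656] [ 0.6061 -0.0222  0.2159] [-0.1  0.4 -0.4]
0.112 (array([ 0.60855097, -0.02768274]), np.float64(0.02755511686467401))
0.132 (array([ 0.60854212, -0.02769236]), np.float64(0.012060868111130853))
0.0976 (array([ 0.4962194 , -0.00740073]), np.float64(0.020578077501495682))
0.1076 (array([ 0.49658067, -0.00764637]), np.float64(0.012601587813535806))
```

View pics/w2.png

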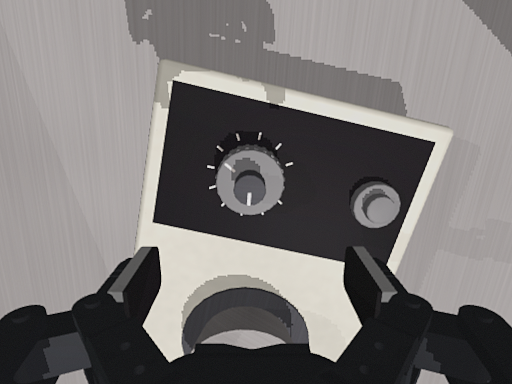

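```bash
python3 -m crank '[[[5.6,-1.9,20,0,0],[0,0,30,0,0],[0,0,20,0,0],[0,0,0,0,0]]]'
python3 - <<'E'
from h import *
look("w3")
E
```

```text
clock: 4.08
eef_pos: [0.6093, -0.0268, 0.1456]
tool_rot: [0.719, -0.695, 0.002, -0.004]
ft_force: [-0.1, -0.2, 0.4]
grip_width: 0.0854
4.075 [-0.046  0.497  0.155  1.221  0.004 -1.65 ] [ 0.6093 -0.0268  0.1456] [-0.1 -0.2  0.4]
0.112 (array([ 0.60850449, -0.02808851]), np.float64(0.02775131147338119))
0.132 (array([ 0.60854922, -0.02825639]), np.float64(0.012282378930528475))
0.0976 (array([ 0.49658299, -0.00788582]), np.float64(0.018631249294490927))
0.1076 (array([ 0.49686406, -0.00819574]), np.float64(0.01290710169520726))
```

View pics/w3.png

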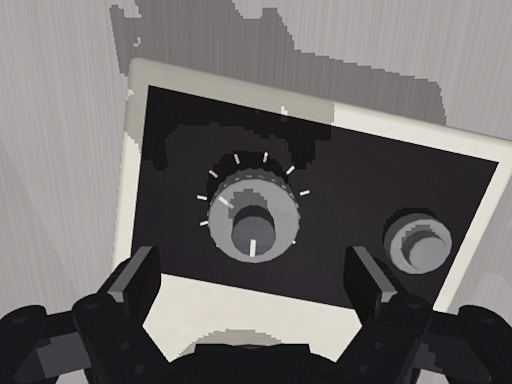

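```bash
python3 -m crank '[[[1.4,0.8,20,0,0],[0,0,20,0,0],[0,0,13,0,0],[0,0,5,0,0],[0,0,0,0,0]]]'
python3 - <<'E'
from h import *
look("w4")
E
```

```text
clock: 4.75
eef_pos: [0.6146, -0.028, 0.0941]
tool_rot: [0.717, -0.697, 0.007, -0.009]
ft_force: [-0.4, 0.1, 1.2]
grip_width: 0.0854
4.75 [-0.047  0.536  0.078  1.091  0.004 -1.647] [ 0.6146 -0.028   0.0941] [-0.4  0.1  1.2]
0.112 (array([ 0.60862599, -0.02888305]), np.float64(0.024779012194489955))
0.132 (array([ 0.60861034, -0.02880405]), np.float64(0.012586849885083079))
0.0976 (array([ 0.50210148, -0.01367515]), np.float64(0.015040651502354577))
0.1076 (array([ 0.49845858, -0.01082991]), np.float64(0.010812608840443869))
```

View pics/w4.png

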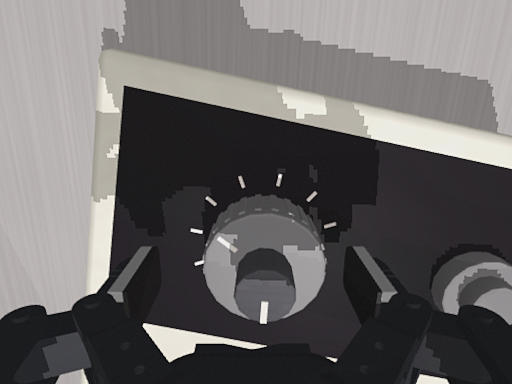

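```bash
python3 -m crank '[[[0.5,3,0,0,0],[0,3,0,0,0],[0,0,0,0,0]]]'
python3 - <<'E'
from h import *
o,c,Rt=look("w5")
E
```

```text
clock: 5.18
eef_pos: [0.6093, -0.0288, 0.0959]
tool_rot: [0.717, -0.697, 0.008, -0.01]
ft_force: [0.5, -0.2, 0.6]
grip_width: 0.0855
5.175 [-0.049  0.523  0.06   1.084  0.004 -1.648] [ 0.6093 -0.0288  0.0959] [ 0.5 -0.2  0.6]
0.112 (array([ 0.60852791, -0.02908397]), np.float64(0.024768410049405592))
0.132 (array([ 0.60851457, -0.02882083]), np.float64(0.012594333000476247))
0.0976 (array([ 0.49781013, -0.01214489]), np.float64(0.01687836478767092))
0.1076 (array([ 0.4976007 , -0.01102638]), np.float64(0.011326656558188087))
```

```bash
python3 -m crank '[[[0,0,0,0,0],[0,0,0,0,0],[0,0,0,0,0],[0,0,0,0,0]]]'; python3 -c "
from h import *
o=bot.get_obs();print(o['joint_pos'].round(4),o['joint_vel'].round(4))"
```

```text
clock: 5.72
eef_pos: [0.6096, -0.0288, 0.096]
tool_rot: [0.717, -0.697, 0.008, -0.01]
ft_force: [0.5, -0.1, 0.0]
grip_width: 0.0855
[-0.0491  0.5227  0.0606  1.0836  0.0039 -1.6485] [0.0007 0.0024 0.0001 0.0003 0.0001 0.0006]
```

```bash
python3 -m crank '[[[0,0,-20,0,0],[0,0,-20,0,0],[0,0,0,0,0]]]'; python3 -c "
from h import *
o=bot.get_obs();j=o['joint_pos'];print(j.round(4),j[1]-j[2]+j[3])"
python3 -m crank '[[[0,0,20,0,0],[0,0,0,0,0]]]'; python3 -c "
from h import *
o=bot.get_obs();j=o['joint_pos'];print(j.round(4),j[1]-j[2]+j[3])"
```

```text
clock: 6.1
eef_pos: [0.6083, -0.0289, 0.136]
tool_rot: [0.717, -0.697, 0.008, -0.009]
ft_force: [0.5, -0.3, -0.2]
grip_width: 0.0853
[-0.0494  0.4897  0.1166  1.1742  0.0039 -1.6488] 1.5473081821387038
clock: 6.35
eef_pos: [0.6082, -0.0288, 0.1145]
tool_rot: [0.717, -0.697, 0.007, -0.009]
ft_force: [-0.3, 0.0, -0.6]
grip_width: 0.0854
[-0.0492  0.5066  0.0854  1.1272  0.004  -1.6486] 1.548361211555723
```

```bash
python3 -m crank '[[[0,0,12,0,0],[0,0,0,0,0]]]'; python3 -c "
from h import *
o=bot.get_obs();j=o['joint_pos'];print(j.round(4),j[1]-j[2]+j[3])"
python3 -m crank '[[[0,0,8,0,0],[0,0,0,0,0]]]'; python3 -c "
from h import *
o=bot.get_obs();j=o['joint_pos'];print(j.round(4),j[1]-j[2]+j[3],o['tau'].round(1))"
```

```text
clock: 6.6
eef_pos: [0.6082, -0.0287, 0.1014]
tool_rot: [0.717, -0.697, 0.007, -0.009]
ft_force: [0.0, -0.2, 0.3]
grip_width: 0.0851
[-0.0492  0.5181  0.068   1.0992  0.004  -1.6485] 1.5492664782267183
clock: 6.85
eef_pos: [0.6086, -0.0287, 0.093]
tool_rot: [0.717, -0.697, 0.007, -0.009]
ft_force: [-0.8, -0.7, 0.2]
grip_width: 0.086
[-0.0491  0.5258  0.0574  1.0805  0.004  -1.6485] 1.5489063817934423 [  0.  -48.7  23.6  -0.3   0.    0. ]
```

```bash
python3 -m crank '[[[0,0,6.5,0,0],[0,0,0,0,50],[0,0,0,0,70],[0,0,0,0,70],[0,0,0,0,70]]]'
python3 - <<'E'
from h import *
o,c,Rt=look("w6"); print(o["ft_torque"],o["grip_width"])
E
```

```text
clock: 7.48
eef_pos: [0.6094, -0.0287, 0.0869]
tool_rot: [0.717, -0.697, 0.007, -0.009]
ft_force: [0.3, 0.3, -0.1]
grip_width: 0.062
7.475 [-0.049  0.532  0.05   1.066  0.004 -1.648] [ 0.6094 -0.0287  0.0869] [ 0.3  0.3 -0.1]
0.112 (array([ 0.6084437 , -0.02962451]), np.float64(0.024704729326313273))
0.132 (array([ 0.60852377, -0.02894503]), np.float64(0.012618840970004165))
0.0976 (array([ 0.50097782, -0.01854735]), np.float64(0.01272242096660713))
0.1076 (array([ 0.49825748, -0.00941006]), np.float64(0.012007266661559126))
[-0.02635581  0.03301845  0.02641843] 0.061977122082995904
```

View pics/w6.png

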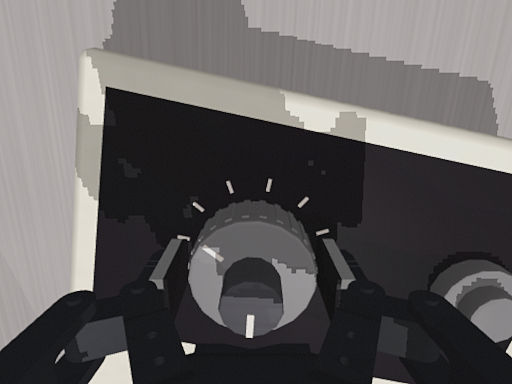

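```bash
python3 -m crank '[[[0,0,0,0,120],[0,0,0,0,255],[0,0,0,0,255],[0,0,0,0,255]]]'
python3 - <<'E'
from h import *
o,c,Rt=look("w7"); print(o["ft_torque"],o["grip_width"],o["tau"].round(2))
E
```

```text
clock: 8.02
eef_pos: [0.6092, -0.0287, 0.0875]
tool_rot: [0.717, -0.697, 0.007, -0.009]
ft_force: [-0.1, 0.4, 0.7]
grip_width: 0.054
8.025 [-0.049  0.531  0.05   1.067  0.004 -1.648] [ 0.6092 -0.0287  0.0875] [-0.1  0.4  0.7]
0.112 (array([ 0.60671346, -0.03032843]), np.float64(0.02686635795466256))
0.132 (array([ 0.60852643, -0.02894903]), np.float64(0.01265248447273998))
0.0976 (array([ 0.50080726, -0.01670963]), np.float64(0.013747857613983472))
0.1076 (array([ 0.49839974, -0.00901112]), np.float64(0.012607248335674037))
[0.01635336 0.28936645 0.02406869] 0.05402651895065181 [-0.000e+00 -4.821e+01  2.328e+01 -4.800e-01  2.000e-02 -0.000e+00]
```

View pics/w7.png

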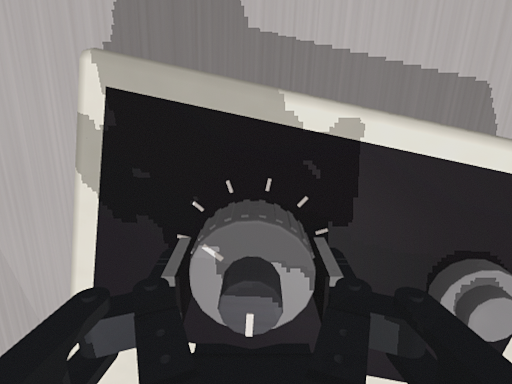

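```bash
cat > s.py <<'E'
from h import *
from scipy.spatial.transform import Rotation as Ro
o=bot.get_obs();R=Ro.from_quat(o["tool_rot"]).as_matrix();j=o["joint_pos"]
print("yaw",round(np.degrees(np.arctan2(R[1,0],R[0,0])),2),"j6",j[5].round(3),"F",o["ft_force"].round(1),"T",o["ft_torque"].round(3),"tau6",o["tau"][5].round(3),"p",o["eef_pos"].round(4),o["grip_width"].round(4),"cmd to axis tool mm",(R.T@(np.array([.6087,-.0287,o["eef_pos"][2]])-o["eef_pos"])*1000).round(1))
E
python3 -m crank '[[[0,0,0,4,255],[0,0,0,4,255],[0,0,0,4,255]]]'>/dev/null;python3 s.py;python3 -m crank '[[[0,0,0,5,255],[0,0,0,5,255],[0,0,0,5,255]]]'>/dev/null;python3 s.py
```

```text
Traceback (most recent call last):
  File "s.py", line 4, in <module>
    print("yaw",round(np.degrees(np.arctan2(R[1,0],R[0,0])),2),"j6",j[5].round(3),"F",o["ft_force"].round(1),"T",o["ft_torque"].round(3),"tau6",o["tau"][5].round(3),"p",o["eef_pos"].round(4),o["grip_width"].round(4),"cmd to axis tool mm",(R.T@(np.array([.6087,-.0287,o["eef_pos"][2]])-o["eef_pos"])*1000).round(1))
                                                                                                                                                                                               ^^^^^^^^^^^^^^^^^^^^^
AttributeError: 'float' object has no attribute 'round'
Traceback (most recent call last):
  File "s.py", line 4, in <module>
    print("yaw",round(np.degrees(np.arctan2(R[1,0],R[0,0])),2),"j6",j[5].round(3),"F",o["ft_force"].round(1),"T",o["ft_torque"].round(3),"tau6",o["tau"][5].round(3),"p",o["eef_pos"].round(4),o["grip_width"].round(4),"cmd to axis tool mm",(R.T@(np.array([.6087,-.0287,o["eef_pos"][2]])-o["eef_pos"])*1000).round(1))
                                                                                                                                                                                               ^^^^^^^^^^^^^^^^^^^^^
AttributeError: 'float' object has no attribute 'round'
```

```bash
sed -i 's/o\["grip_width"\].round(4)/round(o["grip_width"],4)/' s.py; python3 s.py; python3 -m crank '[[[0,0,0,4,255]]]'>/dev/null;python3 s.py
```

```text
yaw -115.91 j6 -1.167 F [-1.1 -0.7  1. ] T [-0.143  0.185  0.301] tau6 -0.257 p [ 0.6086 -0.0287  0.0875] 0.0543 cmd to axis tool mm [-0.  -0.1  0. ]
yaw -120.0 j6 -1.095 F [-1.2 -0.3  1.5] T [-0.103  0.211  0.321] tau6 -0.151 p [ 0.6086 -0.0287  0.0875] 0.0543 cmd to axis tool mm [-0.  -0.1  0. ]
```

```bash
sed -i '$a import sys\nsys.exit(1 if o["ft_torque"][2]>0.36 else 0)' s.py; sed -i 's/"p",.*/"tilt",R[:2,2].round(3),"off",(R.T@(np.array([.6087,-.0287,o["eef_pos"][2]])-o["eef_pos"])*1000).round(1))/' s.py
python3 -m crank '[[[0,0,0,3,255]]]'>/dev/null;python3 s.py && python3 -m crank '[[[0,0,0,3,255]]]'>/dev/null &&python3 s.py && python3 -m crank '[[[0,0,0,3,255]]]'>/dev/null&&python3 s.py &&python3 -m crank '[[[0,0,0,3,255]]]'>/dev/null&&python3 s.py &&python3 -m crank '[[[0,0,0,3,255]]]'>/dev/null&&python3 s.py&&python3 -m crank '[[[0,0,0,3,255]]]'>/dev/null&&python3 s.py&&python3 -m crank '[[[0,0,0,3,255]]]'>/dev/null&&python3 s.py&&python3 -m crank '[[[0,0,0,3,255]]]'>/dev/null&&python3 s.py
```

```text
yaw -123.05 j6 -1.042 F [-1.  -0.2  2.1] T [-0.105  0.208  0.294] tau6 -0.068 tilt [0.022 0.001] off [ 0.  -0.2  0. ]
yaw -126.11 j6 -0.988 F [-0.6 -0.3  1.5] T [-0.108  0.193  0.284] tau6 -0.091 tilt [0.022 0.001] off [-0.  -0.2  0. ]
yaw -129.16 j6 -0.935 F [-0.4  1.1  1. ] T [-0.147  0.141  0.31 ] tau6 -0.09 tilt [0.022 0.001] off [-0.1 -0.3  0. ]
yaw -132.21 j6 -0.882 F [-0.4  0.8  1. ] T [-0.112  0.098  0.227] tau6 -0.09 tilt [0.022 0.   ] off [-0.1 -0.3  0. ]
yaw -135.26 j6 -0.828 F [-1.   1.   0.5] T [-0.191  0.196  0.267] tau6 -0.09 tilt [0.022 0.   ] off [-0.1 -0.4  0. ]
yaw -138.3 j6 -0.775 F [-0.7  0.5  1.2] T [-0.173  0.202  0.261] tau6 -0.089 tilt [ 0.022 -0.   ] off [-0.1 -0.4  0. ]
yaw -141.35 j6 -0.721 F [-0.7  0.5  1. ] T [-0.196  0.179  0.275] tau6 -0.089 tilt [ 0.022 -0.001] off [-0.2 -0.5  0. ]
yaw -144.4 j6 -0.668 F [-1.5  0.9  1.8] T [-0.218  0.127  0.292] tau6 -0.088 tilt [ 0.022 -0.001] off [-0.2 -0.5  0. ]
```

```bash
python3 -m crank '[[[0,0,0,3,255]]]'>/dev/null;python3 s.py && python3 -m crank '[[[0,0,0,3,255]]]'>/dev/null &&python3 s.py && python3 -m crank '[[[0,0,0,3,255]]]'>/dev/null&&python3 s.py &&python3 -m crank '[[[0,0,0,3,255]]]'>/dev/null&&python3 s.py &&python3 -m crank '[[[0,0,0,3,255]]]'>/dev/null&&python3 s.py&&python3 -m crank '[[[0,0,0,3,255]]]'>/dev/null&&python3 s.py&&python3 -m crank '[[[0,0,0,3,255]]]'>/dev/null&&python3 s.py&&python3 -m crank '[[[0,0,0,3,255]]]'>/dev/null&&python3 s.py&&python3 -m crank '[[[0,0,0,3,255]]]'>/dev/null&&python3 s.py&&python3 -m crank '[[[0,0,0,3,255]]]'>/dev/null&&python3 s.py&&python3 -m crank '[[[0,0,0,3,255]]]'>/dev/null&&python3 s.py&&python3 -m crank '[[[0,0,0,3,255]]]'>/dev/null&&python3 s.py
```

```text
yaw -147.44 j6 -0.614 F [-1.5  0.1  1.1] T [-0.204  0.18   0.304] tau6 -0.088 tilt [ 0.022 -0.002] off [-0.3 -0.6  0. ]
yaw -150.49 j6 -0.561 F [-0.9 -0.4  1.3] T [-0.211  0.172  0.245] tau6 -0.087 tilt [ 0.021 -0.002] off [-0.3 -0.6  0. ]
yaw -153.53 j6 -0.508 F [-1.1  0.5  1.7] T [-0.252  0.178  0.247] tau6 -0.087 tilt [ 0.021 -0.002] off [-0.4 -0.7  0. ]
yaw -156.57 j6 -0.454 F [-0.4  1.   2.3] T [-0.279  0.219  0.343] tau6 -0.087 tilt [ 0.021 -0.003] off [-0.4 -0.7  0. ]
yaw -159.62 j6 -0.401 F [-0.8  0.6  2.1] T [-0.218  0.207  0.302] tau6 -0.086 tilt [ 0.021 -0.003] off [-0.5 -0.7  0. ]
yaw -162.65 j6 -0.347 F [-1.2  1.6  1.8] T [-0.229  0.206  0.323] tau6 -0.086 tilt [ 0.021 -0.004] off [-0.5 -0.7  0. ]
yaw -165.69 j6 -0.294 F [-0.3  0.8  1.2] T [-0.328  0.168  0.262] tau6 -0.022 tilt [ 0.021 -0.005] off [-0.5 -0.7  0. ]
yaw -168.71 j6 -0.241 F [0.3 0.3 1.2] T [-0.339  0.234  0.433] tau6 0.088 tilt [ 0.021 -0.005] off [-0.6 -0.7  0. ]
```

```bash
python3 -m crank '[[[0,0,0,2,255]]]'>/dev/null;python3 s.py; python3 -m crank '[[[0,0,0,0,255]]]'>/dev/null;python3 s.py;python3 -m crank '[[[0,0,0,0,255]]]'>/dev/null;python3 s.py; python3 -c "
from h import *
look('w8')"
```

```text
yaw -170.71 j6 -0.206 F [-1.5  1.3  1.3] T [-0.388  0.174  0.447] tau6 0.269 tilt [ 0.021 -0.006] off [-0.6 -0.8  0. ]
yaw -170.71 j6 -0.206 F [-0.3  2.   1.5] T [-0.415  0.185  0.097] tau6 0.145 tilt [ 0.021 -0.006] off [-0.6 -0.7  0. ]
yaw -170.7 j6 -0.206 F [-0.8  0.6  2.6] T [-0.338  0.227  0.06 ] tau6 0.103 tilt [ 0.021 -0.006] off [-0.6 -0.8  0. ]
11.325 [-0.043  0.53   0.049  1.068 -0.006 -0.206] [ 0.608  -0.0281  0.0875] [-0.8  0.6  2.6]
0.112 (array([ 0.60562999, -0.02971723]), np.float64(0.026760052539232228))
0.132 (array([ 0.60682365, -0.02802801]), np.float64(0.012586908167778233))
0.0976 (array([ 0.498456  , -0.00732841]), np.float64(0.016602506443650872))
0.1076 (array([ 0.50034384, -0.00766851]), np.float64(0.009461731461338312))
```

View pics/w8.png

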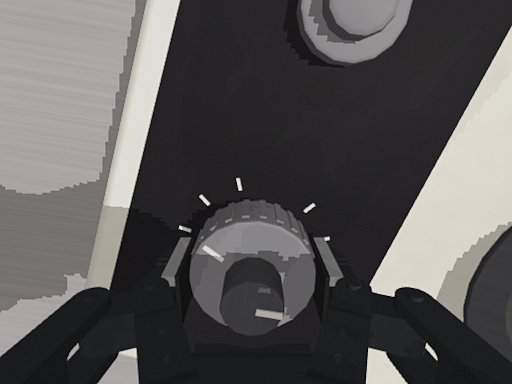

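```bash
python3 -m crank '[[[0,0,0,0,80],[0,0,0,0,60],[0,0,0,0,0],[0,0,0,0,0],[0,0,0,0,0],[0,0,0,0,0]]]'; python3 s.py; python3 -m crank '[[[0,0,-10,0,0],[0,0,-30,0,0],[0,0,-30,0,0],[0,0,0,0,0]]]'; python3 -c "
from h import *
look('w9')"
```

```text
clock: 12.12
eef_pos: [0.6083, -0.0282, 0.0873]
tool_rot: [-0.08, 0.997, -0.003, 0.011]
ft_force: [-0.3, -0.5, 1.0]
grip_width: 0.0854
yaw -170.77 j6 -0.205 F [-0.3 -0.5  1. ] T [ 0.024  0.046 -0.019] tau6 -0.0 tilt [ 0.022 -0.005] off [-0.3 -0.5  0. ]
clock: 12.62
eef_pos: [0.6069, -0.0278, 0.1609]
tool_rot: [-0.08, 0.997, -0.003, 0.011]
ft_force: [-0.0, -0.1, 0.0]
grip_width: 0.0854
12.625 [-0.044  0.472  0.154  1.231 -0.004 -0.205] [ 0.6069 -0.0278  0.1609] [-0.  -0.1  0. ]
0.112 (array([ 0.60751675, -0.02783603]), np.float64(0.027642229911470546))
0.132 (array([ 0.60742118, -0.0278474 ]), np.float64(0.012214910425410083))
0.0976 (array([ 0.4957587 , -0.00768892]), np.float64(0.02026275329913104))
0.1076 (array([ 0.49579635, -0.00787357]), np.float64(0.012360582791547912))
```

View pics/w9.png

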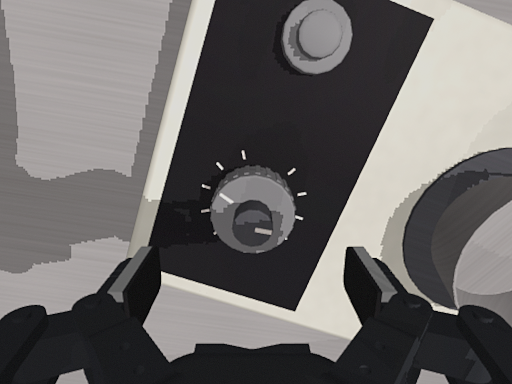

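```bash
cat > idx.py <<'E'
from h import *
def ang(img,c,o,ax):
    Rt=wristRt(c,o);g=img.min(2);res=[]
    for z,r0,r1,th in((.132,.003,.0115,105),(.112,.016,.027,150)):
        v,u=np.mgrid[0:384,0:512];W=ray(c,np.c_[u.ravel(),v.ravel()],z,Rt)[:,:2]-ax
        r=np.hypot(*W.T);m=(r>r0)&(r<r1);q=W[m];gg=g.ravel()[m].astype(float)
        t=max(th,np.percentile(gg,96) if z<.12 else np.percentile(gg,90));k=q[gg>=t]; k=k[np.hypot(*(k-np.median(k,0)).T)<.008]
        a=k.mean(0);res.append((np.degrees(np.arctan2(a[1],a[0])).round(1),len(k)))
    return res
E
python3 - <<'E'
from idx import *
c=bot.camera("wrist");o=bot.get_obs()
ax=np.array([.6083,-.0278])
for n,p,q,a in (("w1",(.61717,-.04371,.22809),(-.006,1,.002,.001),(.6080,-.0278)),("w2",(.6061,-.0222,.2159),(.724,-.69,.001,-.003),(.60855,-.0277)),("w3",(.6093,-.0268,.1456),(.719,-.695,.002,-.004),(.6085,-.0282)),("w9",(.6069,-.0278,.1609),(-.08,.997,-.003,.011),(.6075,-.0278))):
    print(n,ang(cv2.imread(f"pics/{n}.png"),c,dict(eef_pos=np.array(p),tool_rot=np.array(q)),np.array(a)))
im=cv2.imread("pics/w9.png");cv2.imwrite("pics/w9c.png",cv2.resize(im[155:265,195:315],None,fx=5,fy=5,interpolation=cv2.INTER_CUBIC))
E
```

```text
w1 [(np.float64(85.2), 53), (np.float64(-35.1), 33)]
w2 [(np.float64(87.6), 60), (np.float64(92.0), 14)]
w3 [(np.float64(87.8), 83), (np.float64(nan), 0)]
w9 [(np.float64(80.0), 70), (np.float64(-115.1), 62)]idx.py:8: RuntimeWarning: Mean of empty slice.
  a=k.mean(0);res.append((np.degrees(np.arctan2(a[1],a[0])).round(1),len(k)))
  ret = um.true_divide(
```

View pics/w9c.png

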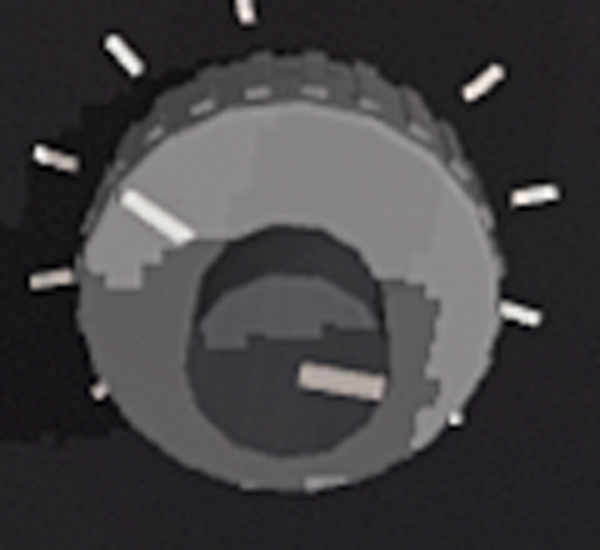

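Run:
```python
from h import *
c=bot.camera("wrist")
for n,p,q,a,th in (("w1",(.61717,-.04371,.22809),(-.006,1,.002,.001),(.6080,-.0278),150),("w2",(.6061,-.0222,.2159),(.724,-.69,.001,-.003),(.60855,-.0277),150),("w3",(.6093,-.0268,.1456),(.719,-.695,.002,-.004),(.6085,-.0282),150),("w9",(.6069,-.0278,.1609),(-.08,.997,-.003,.011),(.6075,-.0278),125)):
    im=cv2.imread(f"pics/{n}.png").min(2);Rt=wristRt(c,dict(eef_pos=np.array(p),tool_rot=np.array(q)))
    v,u=np.mgrid[0:384,0:512]
    for z,r0,r1,tt in((.132,0,.0125,th),(.112,.012,.028,185)):
        W=ray(c,np.c_[u.ravel(),v.ravel()],z,Rt)[:,:2]-a;r=np.hypot(*W.T)
        m=((r<r1)&(r>=r0)&(im.ravel()>tt)).reshape(im.shape).astype(np.uint8)
        nl,lab,st,ce=cv2.connectedComponentsWithStats(m)
        if nl<2: print(n,z,"none");continue
        k=1+np.argmax(st[1:,4]);P=W[(lab==k).ravel()]
        d=np.linalg.svd(P-P.mean(0))[2][0];d*=np.sign(d@P.mean(0))
        print(n,z,len(P),"mean mm",(P.mean(0)*1000).round(1),"ang centroid",np.degrees(np.arctan2(*P.mean(0)[::-1])).round(1),"pca",np.degrees(np.arctan2(d[1],d[0])).round(1))
```

```text
w1 0.132 50 mean mm [0.8 7.3] ang centroid 83.9 pca 88.4
w1 0.112 19 mean mm [ 18.7 -12.9] ang centroid -34.7 pca -37.4
w2 0.132 51 mean mm [0.3 6.5] ang centroid 87.5 pca 91.7
w2 0.112 24 mean mm [ 0.4 15.2] ang centroid 88.4 pca 86.9
w3 0.132 87 mean mm [0.4 7. ] ang centroid 86.9 pca 87.5
w3 0.112 70 mean mm [ 0.2 17.7] ang centroid 89.3 pca 88.2
w9 0.132 73 mean mm [1.2 6.8] ang centroid 80.3 pca 88.0
w9 0.112 48 mean mm [ -8.7 -18.5] ang centroid -115.0 pca -117.9
```

```bash
python3 -m crank '[[[36,12.5,0,0,100],[36,12.5,0,0,255],[34.5,12.4,0,0,255],[0,0,0,0,255],[0,0,0,0,255],[0,0,0,0,255]]]'
python3 - <<'E'
from h import *
from scipy.spatial.transform import Rotation as Ro
o,c,Rt=look("w10")
R=Ro.from_quat(o["tool_rot"]).as_matrix()
print(R.round(3),(R.T@(np.array([.4958,-.0079,.108])-o["eef_pos"])*1000).round(1))
E
```

```text
clock: 13.52
eef_pos: [0.4867, -0.0075, 0.1474]
tool_rot: [-0.08, 0.997, -0.002, 0.001]
ft_force: [-0.7, -0.1, 0.3]
grip_width: 0.0
13.525 [-0.013  0.268 -0.185  1.116 -0.005 -0.173] [ 0.4867 -0.0075  0.1474] [-0.7 -0.1  0.3]
0.112 max() iterable argument is empty
0.132 max() iterable argument is empty
0.0976 (array([ 0.49343484, -0.00780636]), np.float64(0.017661811844336316))
0.1076 (array([ 0.49218636, -0.00809681]), np.float64(0.010683076455075956))
[[-0.987 -0.16   0.002]
 [-0.16   0.987 -0.005]
 [-0.001 -0.005 -1.   ]] [-8.8 -1.6 39.4]
```

View pics/w10.png

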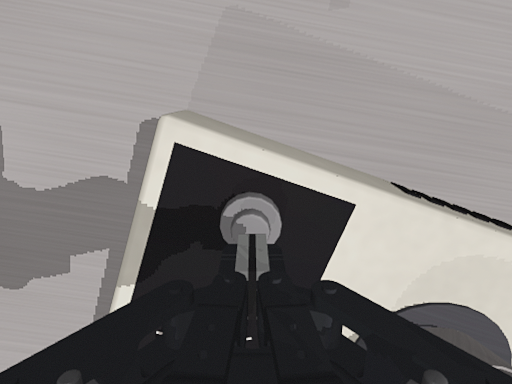

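```bash
python3 -m crank '[[[-8.5,-1.6,0,0,255],[0,0,15,0,255],[0,0,12,0,255],[0,0,0,0,255]]]'
python3 - <<'E'
from h import *
look("w11")
c=bot.camera("scene");cv2.imwrite("pics/s11.png",cv2.resize(c["img"][130:260,195:365],None,fx=4.5,fy=4.5,interpolation=cv2.INTER_CUBIC))
E
```

```text
clock: 14.08
eef_pos: [0.4974, -0.0082, 0.1175]
tool_rot: [-0.08, 0.997, -0.002, 0.0]
ft_force: [0.4, 0.2, 0.2]
grip_width: -0.0
14.075 [-0.014  0.315 -0.204  1.05  -0.005 -0.174] [ 0.4974 -0.0082  0.1175] [0.4 0.2 0.2]
0.112 max() iterable argument is empty
0.132 max() iterable argument is empty
0.0976 (array([ 0.49307661, -0.00786178]), np.float64(0.01738407928803492))
0.1076 (array([ 0.49158369, -0.00816676]), np.float64(0.010090451693065456))
```

View pics/w11.png

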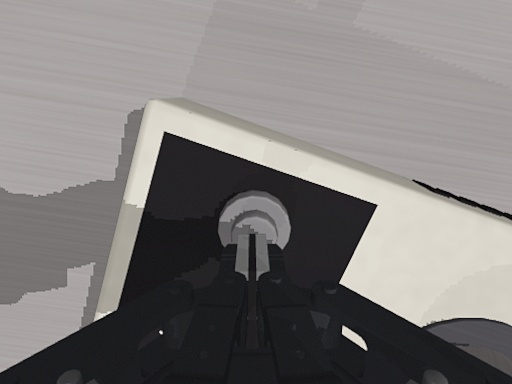

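View pics/s11.png

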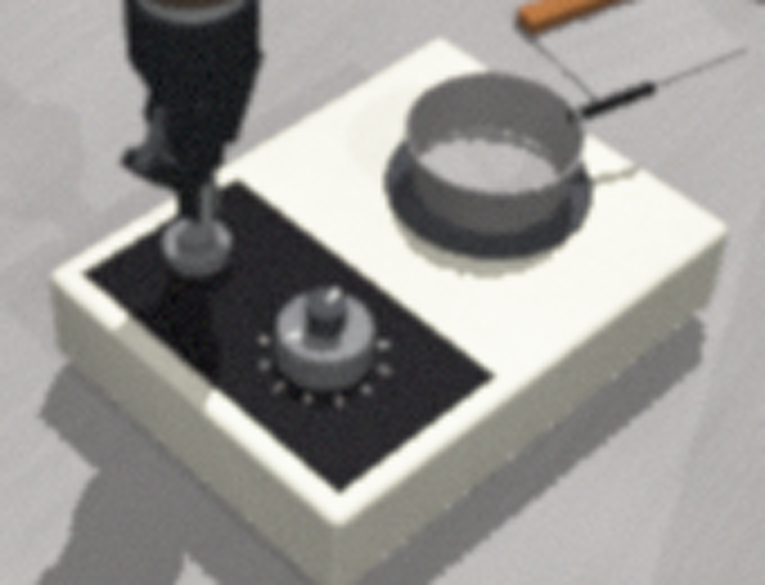

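```bash
python3 -m crank '[[[2,0.2,6,0,255],[0,0,3,0,255],[0,0,3,0,255]]]'; python3 -m crank '[[[0,0,3,0,255],[0,0,0,0,255]]]'
```

```text
clock: 14.55
eef_pos: [0.4965, -0.0084, 0.1069]
tool_rot: [-0.08, 0.997, -0.003, 0.003]
ft_force: [-0.1, 0.9, 0.4]
grip_width: 0.0003
clock: 14.8
eef_pos: [0.4966, -0.0083, 0.1042]
tool_rot: [-0.08, 0.997, -0.003, 0.003]
ft_force: [-1.5, 0.2, 2.9]
grip_width: -0.0001
```

```bash
python3 -m crank '[[[0,0,2,0,255]]]'; python3 -m crank '[[[0,0,2,0,255]]]';python3 -m crank '[[[0,0,1.5,0,255]]]'
```

```text
clock: 14.92
eef_pos: [0.4966, -0.0083, 0.1025]
tool_rot: [-0.08, 0.997, -0.003, 0.003]
ft_force: [-2.0, 0.4, 3.8]
grip_width: 0.0002
clock: 15.05
eef_pos: [0.4967, -0.0083, 0.1009]
tool_rot: [-0.08, 0.997, -0.003, 0.003]
ft_force: [-4.8, -0.1, 14.1]
grip_width: 0.0
clock: 15.18
eef_pos: [0.4967, -0.0083, 0.1008]
tool_rot: [-0.08, 0.997, -0.003, 0.003]
ft_force: [-7.0, 0.8, 19.1]
grip_width: 0.0004
```

```bash
python3 -m crank '[[[0,0,0,0,255],[0,0,0,0,255]]]'; python3 -m crank '[[[0,0,-5,0,255],[0,0,-15,0,255],[0,0,-30,0,255],[0,0,-30,0,255],[40,0,-10,0,255],[40,0,0,0,255],[0,0,0,0,255]]]'
python3 - <<'E'
from h import *
o,c,Rt=look("w12")
for n in ("top","scene"):
    c=bot.camera(n);cv2.imwrite(f"pics/{n}12.png",c["img"])
    if n=="top": cv2.imwrite("pics/top12c.png",cv2.resize(c["img"][130:240,170:310],None,fx=4.5,fy=4.5,interpolation=cv2.INTER_CUBIC))
E
```

```text
clock: 15.42
eef_pos: [0.4966, -0.0083, 0.1018]
tool_rot: [-0.08, 0.997, -0.003, 0.004]
ft_force: [-1.8, -0.8, 3.7]
grip_width: -0.0002
clock: 16.3
eef_pos: [0.4168, -0.021, 0.1967]
tool_rot: [-0.08, 0.997, -0.003, 0.005]
ft_force: [-0.1, 0.8, -0.4]
grip_width: -0.0001
16.3 [-0.047  0.089 -0.271  1.199 -0.004 -0.208] [ 0.4168 -0.021   0.1967] [-0.1  0.8 -0.4]
0.112 max() iterable argument is empty
0.132 max() iterable argument is empty
0.0976 max() iterable argument is empty
0.1076 max() iterable argument is empty
```

View pics/w12.png

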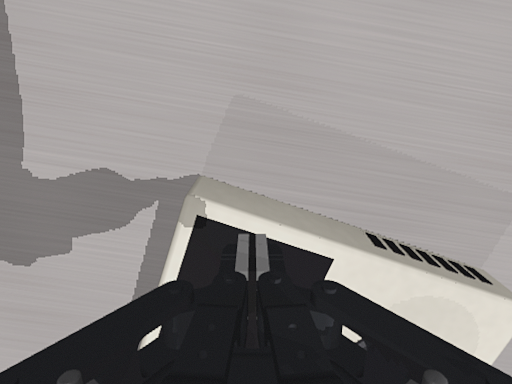

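View pics/scene12.png

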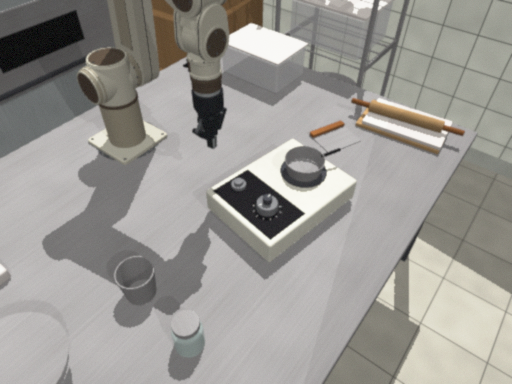

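```bash
python3 -m crank '[[[-50,0,-10,0,0],[-50,0,0,0,0],[-50,0,0,0,0],[-40,0,0,0,0],[0,0,0,0,0]]]'
python3 - <<'E'
from h import *
o,c,Rt=look("w13");im=c["img"].min(2);v,u=np.mgrid[0:384,0:512];print(o["tool_rot"])
for z,r0,r1,tt in((.132,0,.0125,125),(.112,.012,.028,185)):
    a=circ(c,Rt,z,(.608,-.028))[0]
    W=ray(c,np.c_[u.ravel(),v.ravel()],z,Rt)[:,:2]-a;r=np.hypot(*W.T)
    m=((r<r1)&(r>=r0)&(im.ravel()>tt)).reshape(im.shape).astype(np.uint8)
    nl,lab,st,ce=cv2.connectedComponentsWithStats(m);k=1+np.argmax(st[1:,4]);P=W[(lab==k).ravel()]
    d=np.linalg.svd(P-P.mean(0))[2][0];d*=np.sign(d@P.mean(0));print(z,len(P),np.degrees(np.arctan2(*P.mean(0)[::-1])).round(1),np.degrees(np.arctan2(d[1],d[0])).round(1))
E
```

```text
clock: 17.08
eef_pos: [0.6156, 0.0118, 0.2045]
tool_rot: [-0.081, 0.997, -0.003, 0.005]
ft_force: [-1.4, -0.4, -0.2]
grip_width: 0.0853
17.075 [ 0.022  0.477  0.278  1.362 -0.005 -0.14 ] [0.6156 0.0118 0.2045] [-1.4 -0.4 -0.2]
0.112 (array([ 0.60767207, -0.02730885]), np.float64(0.027565970819075435))
0.132 (array([ 0.60768897, -0.02734024]), np.float64(0.012060150909312827))
0.0976 (array([ 0.49652965, -0.00704488]), np.float64(0.01982922054179428))
0.1076 (array([ 0.49587165, -0.00722612]), np.float64(0.01232932347230956))
[-0.08095905  0.99670186 -0.00286262  0.00477913]
0.132 68 83.2 87.7
0.112 37 -115.3 -117.1
```

View pics/w13.png

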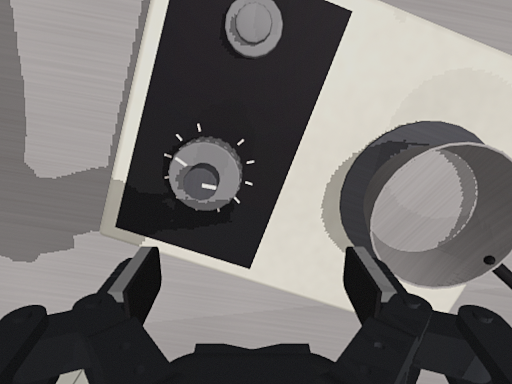

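The last wrist picture shows the outer index at (181,161) and the inner index at (208,186), both as they were before the press. The button is back up at (254,22), and the gripper is clear of everything.

```bash
python3 -c "
from workcell import bot
print(bot.job_done())"
```

```text
the job is handed in; nothing more can be done
None
```

The warmer is set and handed in at about 17 s: the outer knob is against its stop, and start was pressed fully down and released afterwards.

- **Outer knob:** I gripped it and turned it clockwise. The stop first showed at about 76° (1.33 rad) of turn. I went on to about 82.5°, an estimated 0.1 rad onto the stop, where "forced" begins at 0.21 rad. When I let go it sprang back a little. Its index line finished about 80° clockwise of where it started (−35/−37° to −115/−118°), roughly 0.06 rad onto the stop.
- **Start button:** I pressed it only after releasing the knob. It went down about 6 mm to its hard stop, with 19 N at the wrist, and the pictures show it back up.
- **Inner knob:** its index line direction read about 88° both before and after, so it did not turn. A second estimate, from the centre of the line, disagreed: 84–88° before, 80° after the turn and 83° at the end. I put that down to about 1 mm of error in the camera's fix on the axis. Taken at face value it would be at most about 8° (0.13 rad), still under the 0.2 rad limit.
- **Surroundings:** the jar, beaker and scraper look unmoved in the scene view. I checked that by eye and did not measure it.

Two things went off plan. On the approach the tool drifted a few millimetres and leaned about 1.3°. I corrected the position before gripping but left the lean, and side forces stayed under about 2 N during the turn. On the way to the button the fingers also overshot by 9 mm and dropped 14 mm; I corrected that before pressing, and they touched nothing.

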